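# Tighten a castle nut to its cotter hole and lock it

## Robot

A 7-joint arm with a two-finger parallel gripper is mounted at the origin on the work surface. World frame = base frame: x ahead of the robot, y to its left, z up, the work surface at z = 0. Lengths are in m, angles in rad, forces in N, time in s.
With the tool pointing down it reaches from about 0.4 to 0.85 m from the base axis. Payload 10.4 kg.
Tool frame: the origin (TCP) lies at the very end of the fingers, on their centre line; the grasp point (between the pads) lies 19 mm behind it; z points along the fingers, y is the line along which they close (so a half turn about z gives the same grasp; the last joint's range is limited). The gripper opens to 85 mm and grips with 20 to 120 N. Pads are 22 mm wide; open, the fingers measure 114 mm over their backs; the gripper's body (76 mm by 85 mm) begins 54 mm behind the grasp point. The pads swing forward as they close: fully open they stand 13 mm farther back than shut.
Start: joints at [-1.34, 0.332, -0.065, 1.46, 0.022, 1.35, -0.088], TCP at [0.157, 0.605, 0.231] pointing down, gripper open.
Joint ranges: [-2.6, 2.6], [-0.5, 2.12], [-1.47, 1.34], [0.16, 2.42], [-1.27, 4.41], [0.06, 2.06], [-2.6, 2.6]. Speed limits (rad/s): [2.22, 2.22, 2.79, 2.79, 3.14, 3.14, 3.14].

## Interface

Orientations are given as a unit quaternion [x, y, z, w].
In Python, from workcell import * gives the robot as it stands.
- The arm moves only by the tool step_arm, never from a script. Its argument "commands" is one flat list of numbers, 7 for each row, row after row: the finger opening in mm, from 0 to 85.4, then the shift along the world's x, y, z as a fraction of full scale, then the turn, a rotation vector about the world's x, y, z as a fraction of full scale. A call has exactly 10 rows; each row is the pose to reach, as a shift and turn from the pose commanded when the call began, turning the shorter way round; what a row does not reach only later rows make up. Full scale, the value 1, is 0.6 m for a shift and pi rad for a turn. A row lasts 1/8 s, in which the tool goes at most 62.5 mm and 10.7 degrees, less where a joint would pass 70% of its speed; a pose out of reach is approached as far as the arm can. A call with a number of a shift or a turn outside -1 to 1 is refused whole. A call with a gripper value outside its range is refused whole. The fingers move at their own pace and stop on an object; "squeeze" is the grip in N (left out, the last holds). Time passes only in rows, so rows that repeat a pose let the fingers close, or fill a call up. It gives the time, the measured TCP pose, the force, the opening and the grip force at its end, in the units of the state.
- get_obs(): the state, without advancing time (a new reading comes with each control period).
- camera(name): name is "scene" or "top" or "wrist"; returns the picture (420x560x3 uint8, red, green, blue); there is no depth.
- camera_params(name): a dict with "mtx" (3x3 intrinsics, pixels), "extrinsics" (4x4, takes a point from world to camera coordinates); the wrist camera has in their place "tool_from_camera" (4x4, takes a point from camera to tool coordinates, whose origin is the TCP and whose axes are the flange's). Camera axes: x right, y down, z forward; pixel columns grow to the right and rows downward; lengths in m; the calibration is good to about 2 mm. A picture is of the moment at which its call begins: read the wrist's pose just before it. camera_params takes no time and is no camera call.
- hand_in(): hands the job in; it is judged then, once.
The state is a dict: "clock": time; "joint_pos": joint angles; "joint_velocities": joint speeds; "tau": joint torques, N m; "position": TCP position; "ee_rot": TCP orientation; "ft_force": force on the tool from outside, world axes, zero at the start; "torque": the same for the moment, N m; "grip_width": opening from 0.0 (shut) to 1.0 (fully open); "grasp_force": force on a finger pad.
Only numpy, scipy, OpenCV 4.12 (cv2) and the standard library are available. Lean on these libraries where they do the work, as an engineer would, in place of code of your own. Each camera call takes 0.05 s, during which the arm holds its last target. There are 200 camera calls.

## Task

Tighten the loose bright steel castle nut on the blue roller bracket clockwise until it is snug, then turn it only as much further as brings the yellow-marked slot in line with the cotter hole facing the lock pin; do not overtighten it. Only then press the red spring plunger right down to its stop, so that the lock pin slides through the slot into the hole, and let go. Leave the other things on the bench where they are.

Things in the scene. Friction and masses are not known exactly. Their poses are not given: they have to be found in the camera images.
- nut (a joint): Turn of the bright steel castle nut, rad; grows clockwise (tightening) seen looking down onto the axle's end. 0 = just snug; starts loose, -0.70 to -0.10. Its slot between the two yellow castellations is in line with the cotter hole, on the lock pin's side, at 0.524 (30 degrees past snug). Friction 0.35 N m, plus 0.4 N m per rad beyond snug; stays where left.
- nut_center (a point): Centre of the nut's hexagon, on the axle. z: along the axle, out of the sloping face (leans 30 degrees from vertical, roughly to the robot); x: to the yellow-marked slot, turns with the nut. Hexagon 46 mm across flats, 24 high; flats face x and every 60 degrees, as do the six 9 mm slots. Castellations rise 24, axle end 28 above this point; a 52 mm collar starts 12 and the face lies 24 below it.
- plunger_top (a point): Centre of the top of the spring plunger's red head (28 mm wide, 8 thick), at its present height. z: along the plunger, out of the face, parallel to the axle. It stands on a grey block 44 x 42 mm, 50 high above the sloping face, 85 mm to the side of the axle; at rest this point is 72 mm above the face.
- plunger (a joint): Travel of the plunger, m: 0 = up, 0.014 = pressed down to its stop. Takes about 7 N at first and 11 N at the stop; springs back up when let go.
- lock_pin (a joint): Travel, m, of the 5 mm steel lock pin that slides out of the grey block, square to the axle, to the cotter hole: 0 = drawn back (tip 55 mm from the axle's centre line), 0.049 = home, through the nut's slot and in the hole. The plunger drives it, 3.5 times as far as it goes down itself; it stays forward when the plunger springs back.
- stand: Fixed blue bracket of a guide roller: base plate 260 x 240 mm, 12 thick, and a sloping head (face 110 x 210 mm) with axle, nut and lock block. A white line across the axle's end shows the direction of the cotter hole, which is that of the lock pin. Origin: centre of the base plate's underside; z up; the face leans to -x; the lock block lies to +y.
- spare_nut: Bystander, loose: a spare bright steel castle nut like the other, 46 mm across flats, 36 mm high, lying flat on the bracket's base plate, 12 mm above the table. Origin: centre of its underside.
- washer: Bystander, loose: steel washer 56 mm wide, 6 mm thick, lying flat on the bracket's base plate. Origin: centre of its underside.
- wrench: Bystander, loose: steel wrench 220 mm long, lying on the bench along its x axis.
- screwdriver: Bystander, loose: screwdriver 200 mm long, lying on the bench along its x axis.
- jar: Bystander, loose: upright jar 60 mm wide, 90 mm high with a green lid. Origin: centre of its underside.
- tube_offcut: Bystander, loose: upright off-cut of steel tube 90 mm wide, 70 mm high. Origin: centre of its underside.
- spool: Bystander, loose: steel spool 90 mm wide, 50 mm high, standing flat. Origin: centre of its underside.

How it is judged:
On the way, in this order (a step that is already met when the one before it is completed fails the run):
1. the nut is tightened until it is snug (value of joint nut above 0 rad), for 0.05 s.
2. the nut is turned on until its marked slot stands within 7 degrees of the cotter hole (value of joint nut between 0.4036 and 0.6436 rad), for 0.3 s.
3. the plunger is pressed down to its stop (all of step 2 and value of joint plunger above 0.0125 m), for 0.05 s.
At the end, for the whole second after the job is handed in: The nut is at rest with its yellow-marked slot within 7 degrees (0.12 rad) of the cotter hole on the lock-pin side (30 degrees past snug), the lock pin stands in the hole (advanced by more than 42 mm), and the plunger has sprung back up (within 2 mm) (all of step 2 and value of joint lock_pin above 0.042 m and value of joint plunger below 0.002 m and velocity of joint nut between -0.05 and 0.05 rad/s); the robot touches nothing.
It fails at once if the nut is overtightened (more than 20 degrees past the cotter hole) (value of joint nut above 0.873 rad).
It fails at once if the lock pin is driven forward (more than 20 mm) while the slot is not in line with the hole (value of joint lock_pin above 0.02 m and not (value of joint nut between 0.4036 and 0.6436 rad)).
It fails at once if another thing on the bench is moved by more than 30 mm (distance of any of spare_nut, washer, wrench, screwdriver, jar, tube_offcut, spool from where it was at the start of the episode above 0.03 m).
It also fails if it takes over 48 s, if anything falls off the work surface, if the arm or the gripper's body presses on something with over 40 N, if the wrist force passes 120 N, or if a joint passes its speed limit or range.

## Working session

There is one attempt and no reset: what is moved stays moved. The work goes in short steps, Python scripts to look and compute and a tool call to move; the robot and the scene stay as the last step left them, time stands still between calls to the robot, and variables do not carry over. Pictures are saved under pics/ and viewed, at most 10 in all, crops included, and the job is handed in when it is done.

Besides the shell and the picture viewer there is one more tool, called after "Call:" as a command line: name --argument value ..., lists and objects as JSON in quotes. step_arm: Moves the arm, as the interface text tells. Its arguments: {"type":"object","properties":{"commands":{"type":"array","items":{"type":"number"}},"squeeze":{"type":"number"}},"required":["commands"]}

```bash
ls; mkdir -p pics
python3 - <<'E'
from workcell import *
import cv2,numpy as np
o=get_obs(); print({k:np.round(v,3) for k,v in o.items()})
for n in ["scene","top"]:
    cv2.imwrite(f"pics/{n}0.png",camera(n)[:,:,::-1]); p=camera_params(n); print(n,np.round(p["mtx"],1).tolist(),np.round(p["extrinsics"],3).tolist())
print(np.round(camera_params("wrist")["tool_from_camera"],4).tolist())
E
```

```text
pics
{'clock': np.float64(0.0), 'joint_pos': array([-1.34 ,  0.333, -0.065,  1.461,  0.022,  1.35 , -0.088]), 'joint_velocities': array([-0.001, -0.   ,  0.001,  0.002, -0.002,  0.001,  0.001]), 'tau': array([-0.0000e+00, -6.2543e+01,  4.9000e-02, -3.9163e+01,  1.6000e-02,
        9.0000e-03, -0.0000e+00]), 'position': array([0.157, 0.605, 0.231]), 'ee_rot': array([ 0.127,  0.992, -0.001, -0.   ]), 'ft_force': array([-0.204,  0.536,  0.756]), 'torque': array([-0.056,  0.005,  0.033]), 'grasp_force': np.float64(0.0), 'grip_width': np.float64(0.998)}
scene [[443.8, 0.0, 275.0], [0.0, 443.8, 208.0], [0.0, 0.0, 1.0]] [[0.534, 0.845, 0.006, -0.299], [0.477, -0.296, -0.828, -0.106], [-0.698, 0.445, -0.561, 1.872], [0.0, 0.0, 0.0, 1.0]]
top [[459.3, 0.0, 281.2], [0.0, 459.3, 206.1], [0.0, 0.0, 1.0]] [[0.008, -1.0, -0.006, 0.015], [-0.994, -0.007, -0.108, 0.576], [0.108, 0.007, -0.994, 1.241], [0.0, 0.0, 0.0, 1.0]]
[[0.0001, -0.96, -0.28, 0.07], [1.0, -0.0004, 0.0014, 0.0006], [-0.0015, -0.28, 0.96, -0.1417], [0.0, 0.0, 0.0, 1.0]]
```

View pics/scene0.png

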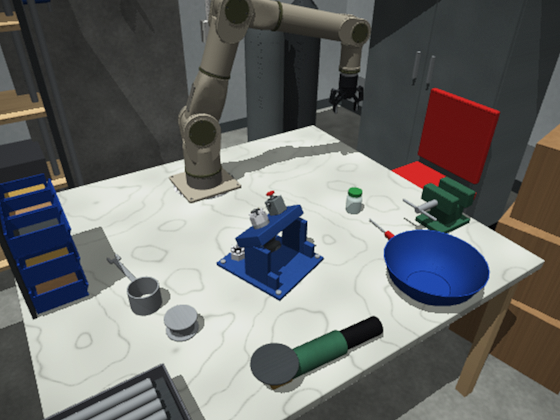

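View pics/top0.png

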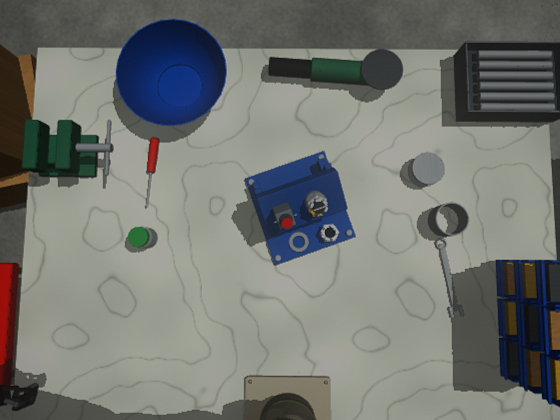

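```bash
cat > h.py <<'E'
from workcell import *
import cv2,numpy as np
from scipy.spatial.transform import Rotation as R
def ray(n,uv,wp=None):
    p=camera_params(n)
    d=np.linalg.inv(p["mtx"])@np.array([uv[0],uv[1],1.])
    if n=="wrist":
        T=np.eye(4); T[:3,:3]=R.from_quat(wp[1]).as_matrix(); T[:3,3]=wp[0]; T=T@p["tool_from_camera"]
    else: T=np.linalg.inv(p["extrinsics"])
    d=T[:3,:3]@d; return T[:3,3],d/np.linalg.norm(d)
def onz(n,uv,z,wp=None):
    c,d=ray(n,uv,wp); return c+d*(z-c[2])/d[2]
def tri(rs):
    A=0;b=0
    for c,d in rs:
        P=np.eye(3)-np.outer(d,d); A=A+P; b=b+P@c
    x=np.linalg.solve(A,b); return x,[np.linalg.norm((np.eye(3)-np.outer(d,d))@(x-c))*1e3 for c,d in rs]
E
python3 - <<'E'
from h import *
t=cv2.imread("pics/top0.png"); s=cv2.imread("pics/scene0.png")
A=cv2.resize(t[145:270,235:365],None,fx=4,fy=4,interpolation=cv2.INTER_CUBIC)
B=cv2.resize(s[185:300,210:330],None,fx=4,fy=4,interpolation=cv2.INTER_CUBIC)
H=max(len(A),len(B)); im=np.zeros((500,800,3),np.uint8)
im=np.hstack([cv2.copyMakeBorder(x,0,H-len(x),0,0,0) for x in (A,B)])
im=cv2.resize(im,None,fx=.8,fy=.8); cv2.imwrite("pics/crop0.png",im); print(im.shape)
c=[onz("top",u,.012) for u in [(273,264),(355,237),(246,180),(323,152)]]
print(np.round(c,3)); print(np.linalg.norm(c[0]-c[1]),np.linalg.norm(c[0]-c[2]),np.linalg.norm(c[3]-c[1]))
def red(im,x0,x1,y0,y1):
    h=cv2.cvtColor(im,cv2.COLOR_BGR2HSV); m=((h[...,0]<8)|(h[...,0]>172))&(h[...,1]>150)&(h[...,2]>80)
    q=np.argwhere(m[y0:y1,x0:x1])+[y0,x0]; return q.mean(0)[::-1],len(q)
a=red(t,270,305,205,240);b=red(s,255,290,180,210);print(a,b)
print(tri([ray("top",a[0]),ray("scene",b[0])]))
E
```

```text
(400, 800, 3)
[[ 0.417  0.041  0.012]
 [ 0.493 -0.187  0.012]
 [ 0.652  0.12   0.012]
 [ 0.734 -0.098  0.012]]
0.2404912836777126 0.24819685660329027 0.25682117626711554
(array([286.84, 222.6 ]), 100) (array([270.15789474, 192.68421053]), 19)
(array([0.51707912, 0.00549923, 0.22550733]), [np.float64(1.1696008622008123), np.float64(1.169600862200896)])
```

View pics/crop0.png

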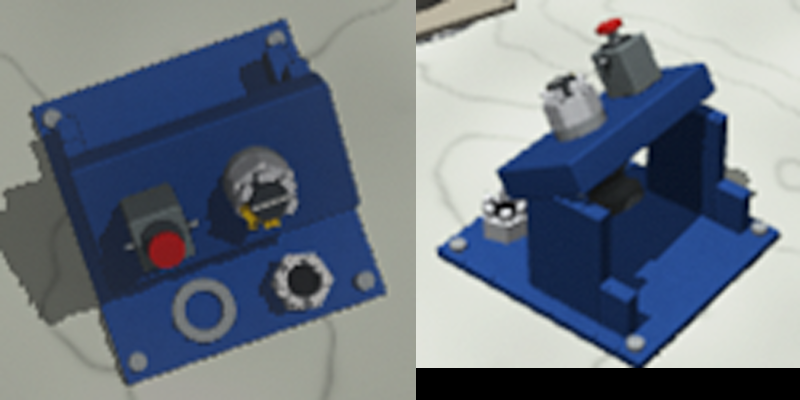

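The scene view shows the bracket in the middle of the bench. In the top view the red head is at (287,223), the nut at (316,204) and the yellow castellations on the robot's side. Measured heights and plate size fit the data, so next I compute a hover pose looking down the axle.

```bash
cat >> h.py <<'E'
YAW=np.deg2rad(19.5)
def frame(yaw=None):
    y=YAW if yaw is None else yaw
    S=R.from_euler('z',y).as_matrix(); a=S@[-.5,0,3**.5/2]; yp=S@[0,1,0]
    return a,yp,np.cross(yp,a)   # axle, pin dir (block side), uphill
def toolR(phi,a,yp):             # tool y at angle phi ccw from yp about a, z=-a
    y=R.from_rotvec(a*phi).apply(yp); return R.from_matrix(np.c_[np.cross(y,-a),y,-a])
def cmd(p1,R1,p0=None,R0=None):
    o=get_obs(); p0=o["position"] if p0 is None else p0; R0=R.from_quat(o["ee_rot"]) if R0 is None else R0
    rv=(R1*R0.inv()).as_rotvec(); print("shift",np.round((p1-p0)/.6,4),"turn",np.round(rv/np.pi,4),"deg",np.rad2deg(np.linalg.norm(rv)))
E
python3 - <<'E'
from h import *
a,yp,u=frame(); P=np.array([.517,.0055,.2255]); N=P-.085*yp-.048*a; print("nut",N, "img top",)
p=camera_params("top"); q=p["extrinsics"]@np.r_[N+.024*a,1]; q=p["mtx"]@q[:3]; print(q/q[2])
cmd(N+.13*a,toolR(0,a,yp)); print(N+.13*a)
E
```

```text
nut [ 0.56799698 -0.06661316  0.18393078] img top
[318.34235457 206.66506775   1.        ]
shift [ 0.5832 -1.1549  0.1099] turn [ 0.0077 -0.1689  0.1848] deg 45.09253151309618
[ 0.50672528 -0.08831061  0.29651408]
```

Call:
step_arm --commands '[64,0.08,-0.05,0.1,0,0,0,64,0.16,-0.1,0.12,0,0,0,64,0.24,-0.15,0.12,0,0,0.05,64,0.3,-0.22,0.12,0,-0.02,0.09,64,0.36,-0.3,0.12,0,-0.05,0.12,64,0.4,-0.39,0.12,0.002,-0.08,0.15,64,0.43,-0.48,0.12,0.004,-0.11,0.17,64,0.46,-0.57,0.12,0.006,-0.14,0.18,64,0.49,-0.66,0.12,0.0077,-0.169,0.185,64,0.52,-0.75,0.12,0.0077,-0.169,0.185]'

```text
clock: 1.35
position: [0.4681, 0.1529, 0.3025]
ee_rot: [-0.164, 0.952, 0.045, 0.255]
ft_force: [0.3, 0.1, 0.7]
grip_width: 0.75
grasp_force: 0.0
```

Run:
```python
from h import *
a,yp,u=frame(); o=get_obs(); print(o["clock"],o["position"],o["joint_pos"])
cmd(np.array([.507,-.088,.297]),toolR(0,a,yp))
```

```text
1.35 [0.46812817 0.15288743 0.30245809] [-0.85677954 -0.43999662  0.30341991  2.1203506   0.28432199  0.93954367
  1.25633748]
shift [ 0.0648 -0.4015 -0.0091] turn [-0.0005  0.0002 -0.0007] deg 0.1506497478786189
```

Call:
step_arm --commands '[64,0.02,-0.08,-0.005,0,0,0,64,0.04,-0.16,-0.009,0,0,0,64,0.055,-0.24,-0.009,0,0,0,64,0.065,-0.32,-0.009,0,0,0,64,0.065,-0.4015,-0.009,0,0,0,64,0.065,-0.4015,-0.009,0,0,0,64,0.065,-0.4015,-0.009,0,0,0,64,0.065,-0.4015,-0.009,0,0,0,64,0.065,-0.4015,-0.009,0,0,0,64,0.065,-0.4015,-0.009,0,0,0]'

```text
clock: 2.6
position: [0.5079, -0.0854, 0.2979]
ee_rot: [-0.164, 0.952, 0.044, 0.255]
ft_force: [-0.0, -0.3, 0.3]
grip_width: 0.749
grasp_force: 0.0
```

Run:
```python
from h import *
o=get_obs(); print(o["clock"],o["position"],o["joint_pos"])
w=camera("wrist")[:,:,::-1]; cv2.imwrite("pics/w1.png",w); np.save("w1.npy",np.r_[o["position"],o["ee_rot"]])
a,yp,u=frame();cmd(np.array([.507,-.088,.297]),toolR(0,a,yp))
```

```text
2.6 [ 0.50790288 -0.08543377  0.29789909] [-0.71138094 -0.47166042  0.74591991  2.04852484  0.14340943  0.95823131
  1.91642717]
shift [-0.0015 -0.0041 -0.0015] turn [-0.0003 -0.0001 -0.0006] deg 0.11233973029324876
```

View pics/w1.png

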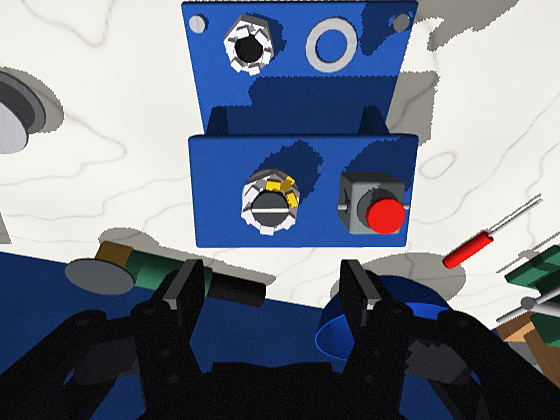

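The wrist view shows the axle end near (269,211) with its white line horizontal, so the yaw is right. The two yellow castellations are near (273,186) and (294,190), and the red head is at (385,216).

```bash
cat > meas.py <<'E'
from h import *
import sys
def meas(name):
    im=cv2.imread(f"pics/{name}.png"); w=np.load(name+".npy"); wp=(w[:3],w[3:])
    a,yp,u=frame(); P=np.array([.517,.0055,.2255]); N=P-.085*yp-.048*a
    def onpl(uv,h):
        c,d=ray("wrist",uv,wp); return c+d*((N+h*a-c)@a)/(d@a)
    h=cv2.cvtColor(im,cv2.COLOR_BGR2HSV)
    def blobs(m,mn):
        n,l,s,c=cv2.connectedComponentsWithStats(m.astype(np.uint8)); return [(c[i],s[i]) for i in range(1,n) if s[i][4]>mn]
    ye=(h[...,0]>18)&(h[...,0]<34)&(h[...,1]>150)&(h[...,2]>60); ye[300:]=0; ye[:,:200]=0; ye[:,400:]=0
    for c,s in blobs(ye,15): 
        x=onpl(c,.024)-N; print("yellow",c.round(1),s[4],"u,y mm",(x@u*1e3).round(1),(x@yp*1e3).round(1))
    ys,xs=np.nonzero(ye); c=np.array([xs.mean(),ys.mean()]); 
    re=((h[...,0]<8)|(h[...,0]>172))&(h[...,1]>150)&(h[...,2]>100); re[:,:320]=0; re[:,440:]=0; re[300:]=0
    for c,s in blobs(re,200): x=onpl(c,.048)-N; print("red",c.round(1),s,"mm",(x@u*1e3).round(1),(x@yp*1e3).round(1))
    return im,onpl,N,a,yp,u
E
python3 - <<'E'
from meas import *
im,onpl,N,a,yp,u=meas("w1")
for c in [(269,211)]: x=onpl(c,.028)-N; print("axle",x@u*1e3,x@yp*1e3)
cr=cv2.resize(im[155:250,225:420],None,fx=4,fy=4,interpolation=cv2.INTER_CUBIC); cv2.imwrite("pics/w1c.png",cr)
E
```

```text
yellow [283.2 189.3] 426 u,y mm -15.0 11.8
red [385.5 216. ] [ 365  199   40   35 1063] mm -0.3 85.7
axle 1.6148636947120927 0.5846457430012718
```

View pics/w1c.png

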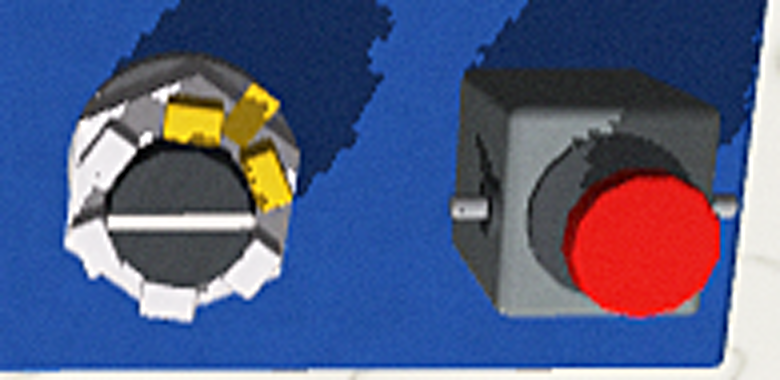

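Run:
```python
from meas import *
im,onpl,N,a,yp,u=meas("w1")
f=lambda c,h:(lambda x:np.array([x@yp,-(x@u)])*1e3)(onpl(np.array(c)/4+[225,155],h)-N)  # ccw coords: yp, downhill
c=f((182,215),.028); print("axle end",c)
Q=[f(q,.024) for q in [(193,119),(266,177),(255,270),(167,302),(90,245),(108,156)]]; m=np.mean(Q,0); print("centre",m)
for q in Q: print(q.round(1),np.linalg.norm(q-m).round(1),np.rad2deg(np.arctan2(*(q-m)[::-1])).round(1))
```

```text
yellow [283.2 189.3] 426 u,y mm -15.0 11.8
red [385.5 216. ] [ 365  199   40   35 1063] mm -0.3 85.7
axle end [1.77170013 0.23206937]
centre [ 1.34053559 -0.3571241 ]
[ 3.9 18.7] 19.2 82.2
[18.5  7. ] 18.6 23.1
[ 16.6 -12.5] 19.5 -38.5
[ -1.3 -19.4] 19.2 -97.9
[-16.8  -7.2] 19.4 -159.4
[-12.9  11.2] 18.3 140.8
```

Castellations lie at about 22° mod 60, so the slot stands 52° counter-clockwise of the pin and the nut is at about -0.38 rad, which fits the given range. I will grip the flats at -68° and turn to -120°, which keeps the fingers away from the pin and block. Next I triangulate the height.

Run:
```python
from h import *
w=np.load("w1.npy"); wp=(w[:3],w[3:]); a,yp,u=frame()
P0=np.array([.517,.0055,.2255]); N=P0-.085*yp-.048*a
r=[ray("wrist",(385.5,216),wp),ray("top",(286.8,222.6)),ray("scene",(270.2,192.7))]
for k in ([0,1],[0,2],[1,2],[0,1,2]):
    x,e=tri([r[i] for i in k]); d=x-P0; print("red",k,(np.array([d@yp,d@u,d@a])*1e3).round(1),np.round(e,1))
r=[ray("wrist",(270.3,209),wp),ray("top",(318.7,208.4))]
x,e=tri(r); d=x-N; print("axle end",(np.array([d@yp,d@u,d@a])*1e3).round(1),np.round(e,1))
N2=N+.001*yp; ph=np.deg2rad(-68); Rt=toolR(ph,a,yp); print("N2",N2)
for h in (.061,-.009): print(N2+h*a); cmd(N2+h*a,Rt)
```

```text
red [0, 1] [-0.2 -0.5  1.3] [0.5 0.5]
red [0, 2] [ 1.2  0.1 -0.8] [0.2 0.2]
red [1, 2] [ 0.1  0.1 -0.1] [1.2 1.2]
red [0, 1, 2] [ 0.4 -0.1 -0.2] [0.4 1.3 1.1]
axle end [ 1.4 -1.  31.6] [0.2 0.2]
N2 [ 0.56766317 -0.06567052  0.18393078]
[ 0.53891261 -0.07585163  0.23675833]
shift [ 0.0517  0.0162 -0.1019] turn [ 0.1777  0.0633 -0.3277] deg 68.06357270464551
[ 0.57190506 -0.06416839  0.17613655]
shift [ 0.1067  0.0356 -0.2029] turn [ 0.1777  0.0633 -0.3277] deg 68.06357270464551
```

Call:
step_arm --commands '[64,0.007,0.002,-0.014,0.025,0.009,-0.046,64,0.015,0.004,-0.029,0.05,0.018,-0.093,64,0.022,0.006,-0.044,0.076,0.027,-0.14,64,0.03,0.009,-0.058,0.101,0.036,-0.187,64,0.037,0.011,-0.073,0.127,0.045,-0.234,64,0.044,0.013,-0.087,0.152,0.054,-0.28,64,0.0517,0.0162,-0.1019,0.1777,0.0633,-0.3277,64,0.0517,0.0162,-0.1019,0.1777,0.0633,-0.3277,64,0.0517,0.0162,-0.1019,0.1777,0.0633,-0.3277,64,0.0517,0.0162,-0.1019,0.1777,0.0633,-0.3277]'

```text
clock: 3.9
position: [0.539, -0.0762, 0.2373]
ee_rot: [0.396, 0.881, 0.179, 0.187]
ft_force: [-0.1, 0.9, 0.5]
grip_width: 0.748
grasp_force: 0.0
```

Run:
```python
from h import *
o=get_obs(); print(o["clock"],o["position"],o["joint_pos"].round(2))
cv2.imwrite("pics/w2.png",camera("wrist")[:,:,::-1]); np.save("w2.npy",np.r_[o["position"],o["ee_rot"]])
a,yp,u=frame(); N2=np.array([.5677,-.0657,.1839]); cmd(N2-.009*a,toolR(np.deg2rad(-68),a,yp))
```

```text
3.9 [ 0.53902249 -0.07621002  0.23733759] [-0.52 -0.24  0.66  2.09 -0.14  0.78  0.97]
shift [ 0.0549  0.0199 -0.102 ] turn [ 0.0002  0.0003 -0.0003] deg 0.07912413376030487
```

View pics/w2.png

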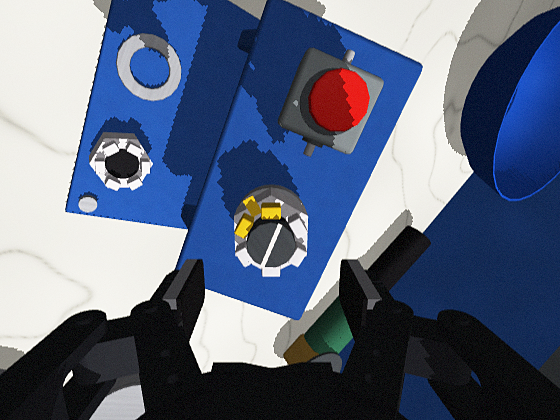

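Here the axle end is at (271,243), centred between the pads. Castellations sit straight above and below it, so the flats face the fingers. Descending.

Call:
step_arm --commands '[64,0.008,0.003,-0.015,0,0,0,64,0.016,0.006,-0.03,0,0,0,64,0.024,0.009,-0.045,0,0,0,64,0.032,0.012,-0.06,0,0,0,64,0.04,0.0145,-0.074,0,0,0,64,0.048,0.0175,-0.088,0,0,0,64,0.055,0.02,-0.102,0,0,0,64,0.055,0.02,-0.102,0,0,0,64,0.055,0.02,-0.102,0,0,0,64,0.055,0.02,-0.102,0,0,0]'

```text
clock: 5.2
position: [0.572, -0.0643, 0.176]
ee_rot: [0.397, 0.88, 0.179, 0.187]
ft_force: [1.3, 0.2, -1.2]
grip_width: 0.751
grasp_force: 0.0
```

Free of contact. Close on the flats.

Call:
step_arm --commands '[40,0,0,0,0,0,0,40,0,0,0,0,0,0,40,0,0,0,0,0,0,40,0,0,0,0,0,0,40,0,0,0,0,0,0,40,0,0,0,0,0,0,40,0,0,0,0,0,0,40,0,0,0,0,0,0,40,0,0,0,0,0,0,40,0,0,0,0,0,0]' --squeeze 60

```text
clock: 6.45
position: [0.5718, -0.0644, 0.1761]
ee_rot: [0.397, 0.881, 0.179, 0.187]
ft_force: [-8.8, -1.2, 8.4]
grip_width: 0.525
grasp_force: 59.7
```

Run:
```python
from h import *
o=get_obs(); print(o["clock"],o["position"],o["joint_pos"].round(2),o["ft_force"],o["torque"],o["grip_width"]*85.4,o["grasp_force"])
a,yp,u=frame(); R0=toolR(np.deg2rad(-68),a,yp)
for d in (-40,-52,): cmd(o["position"],toolR(np.deg2rad(-68+d),a,yp),R0=R0)
print(a)
```

```text
6.45 [ 0.57175489 -0.06441192  0.17605577] [-0.59 -0.07  0.77  2.11 -0.35  0.65  1.14] [-8.78861907 -1.24912479  8.40275636] [-0.1941441   1.20279513  0.34221245] 44.86039736424515 59.74785804748535
shift [0. 0. 0.] turn [ 0.1047  0.0371 -0.1925] deg 39.999999999999986
shift [0. 0. 0.] turn [ 0.1362  0.0482 -0.2502] deg 51.999999999999964
[-0.47132075 -0.16690343  0.8660254 ]
```

Call:
step_arm --commands '[40,0,0,0,0.0151,0.0054,-0.0278,40,0,0,0,0.0303,0.0107,-0.0556,40,0,0,0,0.0454,0.0161,-0.0834,40,0,0,0,0.0605,0.0214,-0.1112,40,0,0,0,0.0757,0.0268,-0.139,40,0,0,0,0.0908,0.0321,-0.1668,40,0,0,0,0.1059,0.0375,-0.1946,40,0,0,0,0.1211,0.0428,-0.2224,40,0,0,0,0.1362,0.0482,-0.2502,40,0,0,0,0.1362,0.0482,-0.2502]'

```text
clock: 7.7
position: [0.5715, -0.0645, 0.1759]
ee_rot: [0.743, 0.617, 0.243, 0.089]
ft_force: [-9.4, -1.2, 7.6]
grip_width: 0.524
grasp_force: 59.9
```

Run:
```python
from h import *
o=get_obs(); print(o["clock"],o["position"],o["joint_pos"].round(2),o["ft_force"],o["torque"],o["grip_width"]*85.4,o["grasp_force"])
w=camera("wrist")[:,:,::-1]; cv2.imwrite("pics/w3.png",w); np.save("w3.npy",np.r_[o["position"],o["ee_rot"]])
cv2.imwrite("pics/w3c.png",cv2.resize(w[150:350,170:400],None,fx=3,fy=3,interpolation=cv2.INTER_CUBIC))
a,yp,u=frame(); cmd(o["position"],toolR(np.deg2rad(-120),a,yp))
```

```text
7.7 [ 0.57147767 -0.06445005  0.1758823 ] [-0.53 -0.06  0.71  2.11 -0.36  0.65  0.24] [-9.42777308 -1.22506593  7.58088361] [0.03963388 1.61320602 0.15385144] 44.71870133565975 59.939754009246826
shift [-0.0001  0.0001 -0.0001] turn [-0.0004 -0.0003  0.0004] deg 0.11787454132346999
```

View pics/w3c.png

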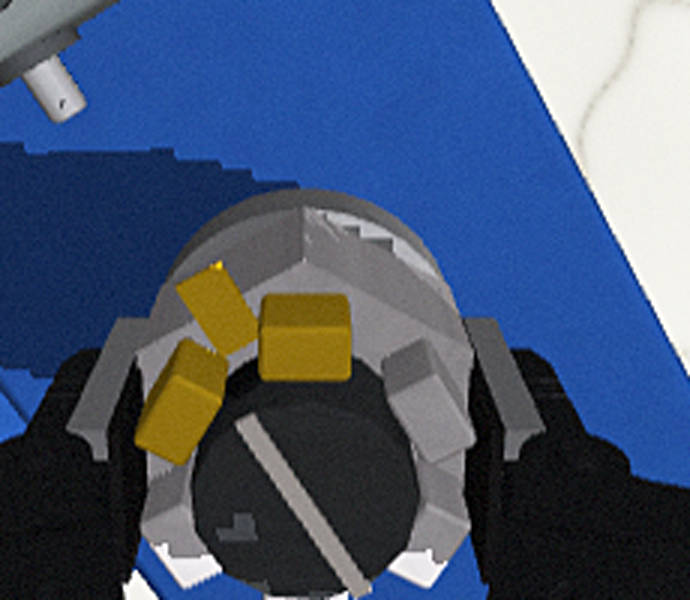

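The slot streak at (218,305) in the crop runs parallel to the white line, from (245,418) to (362,590). The castellations are symmetric about the grip. A numeric check of the line direction:

Run:
```python
from h import *
w=np.load("w3.npy"); wp=(w[:3],w[3:]); a,yp,u=frame(); N=np.array([.5677,-.0657,.1839])
def f(c,h):
    c0,d=ray("wrist",np.array(c)/3+[170,150],wp); x=c0+d*((N+h*a-c0)@a)/(d@a)-N; return np.array([x@yp,-(x@u)])*1e3
p,q=f((245,418),.028),f((362,590),.028); print("line",p,q,np.rad2deg(np.arctan2(*(p-q)[::-1])))
b,c=f((207,268),.012),f((238,345),.012); print("streak",b,c,np.rad2deg(np.arctan2(*b[::-1])))
s,t=f((200,275),.012),f((233,348),.012); print(np.rad2deg(np.arctan2(*(s-t)[::-1])))
```

```text
line [13.69771803  0.06646724] [-15.05434702  -0.12157356] 0.37471362640844397
streak [28.13902467 -1.60433301] [16.44538032  0.66014293] -3.263158678281579
-8.772510090251345
```

Line at 0.4° and slot at about -1°: aligned. Release and back off along the axle.

Call:
step_arm --commands '[62,0,0,0,0,0,0,62,0,0,0,0,0,0,62,0,0,0,0,0,0,62,0,0,0,0,0,0,62,-0.008,-0.003,0.0145,0,0,0,62,-0.022,-0.0078,0.04,0,0,0,62,-0.038,-0.0135,0.07,0,0,0,62,-0.0545,-0.0193,0.1,0,0,0,62,-0.0707,-0.025,0.13,0,0,0,62,-0.0707,-0.025,0.13,0,0,0]'

```text
clock: 9.0
position: [0.5299, -0.0796, 0.255]
ee_rot: [0.743, 0.617, 0.244, 0.09]
ft_force: [1.1, 0.8, -0.1]
grip_width: 0.725
grasp_force: 0.0
```

Run:
```python
from h import *
o=get_obs(); print(o["clock"],o["position"],o["joint_pos"].round(2),o["ft_force"])
w=camera("wrist")[:,:,::-1]; cv2.imwrite("pics/w4.png",w); np.save("w4.npy",np.r_[o["position"],o["ee_rot"]])
t=camera("top")[:,:,::-1]; t=cv2.resize(t[175:255,260:360],None,fx=2.4,fy=2.4,interpolation=cv2.INTER_CUBIC)
im=np.zeros((420,800,3),np.uint8); im[:,:560]=w; im[:192,560:800]=t; cv2.imwrite("pics/w4c.png",im)
a,yp,u=frame(); P=np.array([.517,.0055,.2255])+.0004*yp; print(P)
for h in (.025,.003,-.015): cmd(P+h*a,toolR(np.deg2rad(-120),a,yp))
```

```text
9.0 [ 0.52992413 -0.07961442  0.25504611] [-0.46 -0.27  0.61  2.08 -0.12  0.83  0.04] [ 1.12027958  0.80065828 -0.12301865]
[0.51686648 0.00587706 0.2255    ]
shift [-0.0408  0.1345 -0.01  ] turn [-0.0002 -0.0001  0.0001] deg 0.0413569636961816
shift [-0.0235  0.1406 -0.0418] turn [-0.0002 -0.0001  0.0001] deg 0.0413569636961816
shift [-0.0094  0.1456 -0.0677] turn [-0.0002 -0.0001  0.0001] deg 0.0413569636961816
```

View pics/w4c.png

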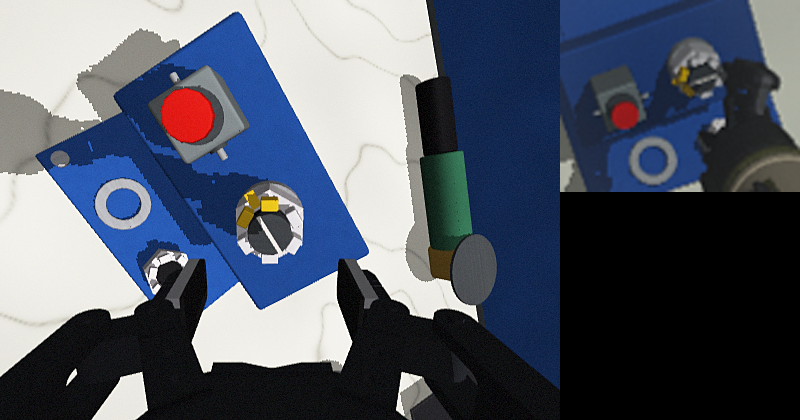

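The slot streak (252,198) lies on the extension of the white line (262,215)–(282,250), so the nut stayed aligned. Now shut the fingers and go above the red head.

Call:
step_arm --commands '[0,-0.01,0.03,0,0,0,0,0,-0.02,0.06,0,0,0,0,0,-0.03,0.1,0,0,0,0,0,-0.041,0.1345,-0.005,0,0,0,0,-0.041,0.1345,-0.01,0,0,0,0,-0.041,0.1345,-0.01,0,0,0,0,-0.041,0.1345,-0.01,0,0,0,0,-0.041,0.1345,-0.01,0,0,0,0,-0.041,0.1345,-0.01,0,0,0,0,-0.041,0.1345,-0.01,0,0,0]'

```text
clock: 10.35
position: [0.5049, 0.0015, 0.2476]
ee_rot: [0.743, 0.617, 0.243, 0.089]
ft_force: [-0.3, -0.9, -1.2]
grip_width: -0.002
grasp_force: 0.0
```

Run:
```python
from h import *
o=get_obs(); print(o["clock"],o["position"],o["joint_pos"].round(2),o["ft_force"],o["grip_width"])
w=camera("wrist")[:,:,::-1]; cv2.imwrite("pics/w5.png",w)
a,yp,u=frame(); P=np.array([.5169,.0059,.2255])
for h in (.003,-.01,-.015): cmd(P+h*a,toolR(np.deg2rad(-120),a,yp))
```

```text
10.35 [0.50493904 0.00145854 0.24762073] [-0.44 -0.34  0.39  2.17 -0.03  0.79 -0.21] [-0.31832246 -0.88447635 -1.18055387] -0.001604438039143624
shift [ 0.0176  0.0065 -0.0325] turn [-0.0001 -0.0001  0.0002] deg 0.044793072988871044
shift [ 0.0278  0.0101 -0.0513] turn [-0.0001 -0.0001  0.0002] deg 0.044793072988871044
shift [ 0.0318  0.0115 -0.0585] turn [-0.0001 -0.0001  0.0002] deg 0.044793072988871044
```

View pics/w5.png

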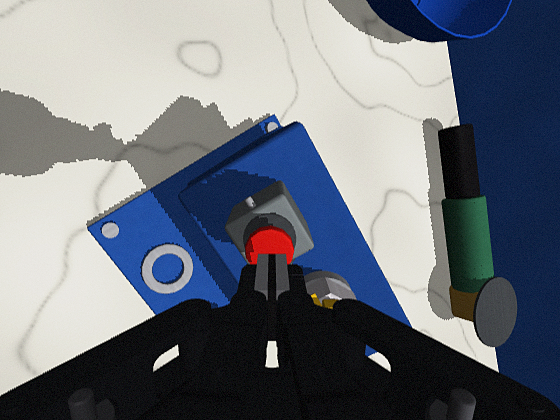

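The shut fingers stand over the red head (visible top edge at row 228, so its centre is near (270,260), where the tool axis meets it). Pressing.

Call:
step_arm --commands '[0,0.006,0.0022,-0.011,0,0,0,0,0.012,0.0044,-0.022,0,0,0,0,0.0176,0.0065,-0.0325,0,0,0,0,0.02,0.0073,-0.037,0,0,0,0,0.0224,0.0082,-0.0415,0,0,0,0,0.025,0.0092,-0.046,0,0,0,0,0.0278,0.0101,-0.0513,0,0,0,0,0.03,0.0108,-0.055,0,0,0,0,0.0318,0.0115,-0.0585,0,0,0,0,0.0318,0.0115,-0.0585,0,0,0]'

```text
clock: 11.65
position: [0.5229, 0.0079, 0.2153]
ee_rot: [0.743, 0.617, 0.243, 0.088]
ft_force: [-57.4, -9.7, 53.4]
grip_width: -0.003
grasp_force: 37.6
```

Run:
```python
from h import *
o=get_obs(); a,yp,u=frame(); print(o["clock"],o["ft_force"]@a,o["ft_force"],(o["position"]-np.array([.5169,.0059,.2255]))@a)
```

```text
11.65 74.92393801555733 [-57.39163876  -9.73964855  53.40315318] -0.012019492386905108
```

75 N along the plunger, so it is at its stop. Retract and check the pin.

Call:
step_arm --commands '[0,-0.006,-0.0022,0.011,0,0,0,0,-0.014,-0.005,0.026,0,0,0,0,-0.03,-0.0106,0.055,0,0,0,0,-0.046,-0.0163,0.085,0,0,0,0,-0.062,-0.022,0.114,0,0,0,0,-0.08,-0.028,0.147,0,0,0,0,-0.09,-0.032,0.165,0,0,0,0,-0.1,-0.035,0.184,0,0,0,0,-0.11,-0.039,0.2,0,0,0,0,-0.11,-0.039,0.2,0,0,0]'

```text
clock: 12.9
position: [0.4581, -0.0154, 0.3329]
ee_rot: [0.743, 0.617, 0.243, 0.09]
ft_force: [-0.0, 0.4, 0.3]
grip_width: 0.001
grasp_force: 0.0
```

Run:
```python
from h import *
o=get_obs(); print(o["clock"],o["position"],o["ft_force"])
w=camera("wrist")[:,:,::-1]; cv2.imwrite("pics/w6.png",w)
s=camera("scene")[:,:,::-1]; s=cv2.resize(s[180:260,230:310],None,fx=4,fy=4,interpolation=cv2.INTER_CUBIC)
c=cv2.resize(w[150:400,160:400],None,fx=1.9,fy=1.9,interpolation=cv2.INTER_CUBIC)
im=np.zeros((480,790,3),np.uint8); im[:c.shape[0],:c.shape[1]]=c; im[:320,460:780]=s; cv2.imwrite("pics/w6c.png",im)
```

```text
12.9 [ 0.45810236 -0.0153671   0.3329336 ] [-0.02601653  0.36943988  0.33564773]
```

View pics/w6c.png

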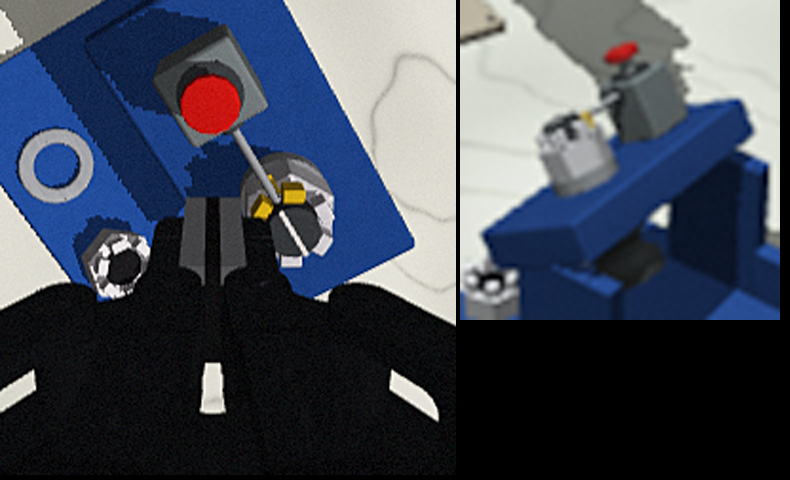

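The pin now runs from the block between the two yellow castellations into the axle, and the red head is up again. To confirm the full stroke (pressed to -12 mm against my estimated top), I triangulate the head again from the wrist views.

Run:
```python
from h import *
o=get_obs(); np.save("w6.npy",np.r_[o["position"],o["ee_rot"]])
a,yp,u=frame(); P0=np.array([.5169,.0059,.2255]); rs=[]
for n,(x0,x1,y0,y1) in dict(w1=(340,430,180,260),w2=(290,390,50,150),w4=(140,230,70,160),w6=(220,320,180,230)).items():
    h=cv2.cvtColor(cv2.imread(f"pics/{n}.png"),cv2.COLOR_BGR2HSV); m=((h[...,0]<8)|(h[...,0]>172))&(h[...,1]>150)&(h[...,2]>60)
    M=np.zeros_like(m); M[y0:y1,x0:x1]=m[y0:y1,x0:x1]; ct=max(cv2.findContours(M.astype(np.uint8),0,1)[0],key=cv2.contourArea)
    e=cv2.minEnclosingCircle(ct); w=np.load(n+".npy"); print(n,np.round(e[0],1),round(e[1],1)); rs.append(ray("wrist",e[0],(w[:3],w[3:])))
for k in ([0,1],[1,2],[0,2],[0,1,2,3],[0,1,2]):
    x,e=tri([rs[i] for i in k]); d=x-P0; print(k,(np.array([d@yp,d@u,d@a])*1e3).round(1),np.round(e,1))
```

```text
w1 [384.7 214.5] 19.8
w2 [339.2  99.9] 32.1
w4 [187.4 114.9] 28.3
w6 [270.6 204.6] 16.2
[0, 1] [ 2.7  0.1 -7.8] [0.7 0.7]
[1, 2] [ 1.4 -0.2 -2.8] [0.3 0.3]
[0, 2] [ 1.9 -1.  -5.8] [0.4 0.4]
[0, 1, 2, 3] [ 1.3 -0.7 -3.6] [1.  0.9 0.4 0.6]
[0, 1, 2] [ 1.9 -0.6 -5.2] [0.7 0.8 0.4]
```

Those wrist baselines are too short to settle the height. A second gentle press, stepping down to find where contact begins, will confirm the stroke; there is plenty of time.

Call:
step_arm --commands '[0,0.014,0.005,-0.025,0,0,0,0,0.028,0.01,-0.05,0,0,0,0,0.042,0.015,-0.075,0,0,0,0,0.056,0.02,-0.1,0,0,0,0,0.07,0.025,-0.125,0,0,0,0,0.08,0.029,-0.145,0,0,0,0,0.088,0.032,-0.16,0,0,0,0,0.0951,0.0337,-0.1726,0,0,0,0,0.0951,0.0337,-0.1726,0,0,0,0,0.0951,0.0337,-0.1726,0,0,0]'

```text
clock: 14.25
position: [0.5151, 0.0052, 0.2293]
ee_rot: [0.743, 0.617, 0.243, 0.09]
ft_force: [1.3, -0.4, 0.1]
grip_width: -0.001
grasp_force: 0.0
```

Call:
step_arm --commands '[0,0.0012,0.0004,-0.0022,0,0,0,0,0.0012,0.0004,-0.0022,0,0,0,0,0.0012,0.0004,-0.0022,0,0,0,0,0.0012,0.0004,-0.0022,0,0,0,0,0.0012,0.0004,-0.0022,0,0,0,0,0.0012,0.0004,-0.0022,0,0,0,0,0.0012,0.0004,-0.0022,0,0,0,0,0.0012,0.0004,-0.0022,0,0,0,0,0.0012,0.0004,-0.0022,0,0,0,0,0.0012,0.0004,-0.0022,0,0,0]'

```text
clock: 15.5
position: [0.5158, 0.0055, 0.2276]
ee_rot: [0.743, 0.617, 0.243, 0.089]
ft_force: [0.2, -1.7, 3.4]
grip_width: 0.001
grasp_force: 1.4
```

Contact begins at +2.4 mm and the stop was at -12 mm, a stroke of about 14 mm, so the full press is confirmed. Back away and hand in.

Call:
step_arm --commands '[0,-0.014,-0.005,0.026,0,0,0,0,-0.03,-0.0106,0.055,0,0,0,0,-0.046,-0.0163,0.085,0,0,0,0,-0.062,-0.022,0.114,0,0,0,0,-0.08,-0.028,0.147,0,0,0,0,-0.09,-0.032,0.165,0,0,0,0,-0.09,-0.032,0.165,0,0,0,0,-0.09,-0.032,0.165,0,0,0,0,-0.09,-0.032,0.165,0,0,0,0,-0.09,-0.032,0.165,0,0,0]'

```text
clock: 16.75
position: [0.4617, -0.0136, 0.3261]
ee_rot: [0.743, 0.618, 0.242, 0.089]
ft_force: [-0.5, 0.1, -0.0]
grip_width: -0.004
grasp_force: 0.0
```

Run:
```python
from h import *
print(get_obs()["position"]); print(hand_in())
```

```text
[ 0.46174166 -0.01360609  0.32606211]
the job is handed in; nothing more can be done
None
```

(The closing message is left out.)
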